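# Set the rider of a sprung bevel jig

### The arm

A 6-joint arm with a two-finger parallel gripper is mounted at the origin on the work surface. World frame = base frame: x ahead of the robot, y to its left, z up, the work surface at z = 0. Lengths are in m, angles in rad, forces in N, time in s.
With the tool pointing down it reaches from about 0.35 to 0.775 m from the base axis. Payload 5.5 kg.
Tool frame: the origin (TCP) lies on the centre line of the jaws, within the pads' length; the fingertips stand 11 mm ahead of it and the grasp point (between the pads) lies 8 mm behind it (env.tip_extent is the distance from the TCP to the fingertips, in m); z points along the fingers, y is the line along which they close (so a half turn about z gives the same grasp; the last joint's range is limited). The gripper opens to 85 mm and grips with 20 to 120 N. Pads are 22 mm wide; open, the fingers measure 114 mm over their backs; the gripper's body (76 mm by 85 mm) begins 54 mm behind the grasp point. The pads swing forward as they close: fully open they stand 13 mm farther back than shut.
Start: joints at [1.138, 0.313, 0.046, 1.304, 0, 1.431], TCP at [0.166, 0.551, 0.242] pointing down, gripper open.
Joint ranges: [-2.76, 2.76], [-0.86, 1.69], [-1.03, 1.26], [-2.2, 2.34], [-1.47, 1.5], [-3.14, 3.14]. Speed limits (rad/s): [2.57, 2.57, 3.14, 3.14, 3.14, 3.14].

### API

Orientations are given as a unit quaternion [w, x, y, z].
In Python, from workcell import env gives the robot as it stands.
- The arm moves only by the shell command python3 -m jog 'ROWS' [FORCE]. ROWS is JSON, a list of rows, each a list of 5 numbers: the gripper's target within -1 to 1 (shut at 1, half-way at 0, fully open at -1), then the shift along the tool's x, y, z in m, then the turn about the tool's z in degrees. In form: [[fingers, tx, ty, tz, turn], ...]. A call has 1 to 5 rows; each row shifts and turns the commanded pose from where the row before left it, along the tool's axes as they then stand; what a row does not reach is not made up. A row lasts 1/12 s, in which the tool goes at most 41.7 mm and 7.16 degrees, less where a joint would pass 70% of its speed; a pose out of reach is approached as far as the arm can. A call is refused whole if a number of a shift passes 0.0417 or a number of a turn 7.16, either way. A call with a gripper value outside its range is refused whole. The fingers move at their own pace and stop on an object; FORCE is the grip in N (left out, the last holds). Time passes only in rows, so rows that do not move let the fingers close. It gives the time, the measured TCP pose, the force, the opening and the grip force at its end, in the units of the state.
- env.get_state(): the state, without advancing time (a new reading comes with each control period).
- env.read_camera(name): name is "scene" or "top" or "wrist"; returns a dict with "img" (384x512x3 uint8, red, green, blue), "fov_y" (degrees; the focal length in pixels is half the picture's height over the tangent of half this angle, whatever the lens; pixels are square), "cx", "cy" (the principal point, pixels), "D" ([k1, k2, p1, p2, k3] as OpenCV has them; the pictures are not rectified), "T" (4x4, takes a point from camera to world coordinates). Camera axes: x right, y up, looking along -z (the intrinsics and any distortion apply to the point x, -y, -z); pixel columns grow to the right and rows downward; lengths in m; the calibration is good to about 2 mm. A picture is of the moment at which its call begins. There is no depth.
- env.hand_in(): hands the job in; it is judged then, once.
The state is a dict: "clock": time; "joint_pos": joint angles; "qvel": joint speeds; "tau": joint torques, N m; "tcp_pos": TCP position; "orientation": TCP orientation; "wrist_force": force on the tool from outside, world axes, zero at the start; "ft_torque": the same for the moment, N m; "finger_gap": finger opening in m; "grip_force": force on a finger pad.
Only numpy, scipy, OpenCV 4.12 (cv2) and the standard library are available. Lean on these libraries where they do the work, as an engineer would, in place of code of your own. Each camera call takes 0.05 s, during which the arm holds its last target. There are 200 camera calls.

### The job

Set the bevel jig: with the fingertips press the round thumb pad on the corner of its sprung tilt plate down until the pointer has pushed the small sliding rider on the scale level with the mark tab beside it, hold it there for a moment, then let go so that the plate springs all the way back up and the rider stays at the mark. Do not push too far, because the pointer cannot bring the rider back up. Do not touch the rider itself, and leave the mallet, chisel, pencil and offcut lying where they are.

Things in the scene. Friction and masses are not known exactly. Their poses are not given: they have to be found in the camera images.
- jig: Bevel jig screwed to the bench: wooden base board 200 x 250 x 18 mm (100 mm either way in x, -105 to +145 mm in y) carrying tilt plate, scale post and rider. Origin on the bench surface under the middle of the tilt plate; z up, x and y along the edges of board and plate. It stands turned up to 0.5 rad about the vertical.
- scale_post (a point): Middle of the top of the scale post: an upright board 14 mm thick in jig x, 64 mm wide in jig y, standing on the jig at jig (38, 107) mm, its top 98 mm above the bench. Its aluminium face with tick lines 5 mm apart looks to the jig's +x; rider and mark tab stand out of that face.
- tilt_plate (a joint): Tilt of the sprung wooden plate, rad: 0 = up at its stop, level; up to 0.22 as its corner is pressed. Plate 120 x 120 x 10 mm, top 90 mm above the bench at rest. It hinges on a level diagonal bar through jig (-50, -50) mm, 85 mm up, square to the diagonal from there to the thumb pad. The spring pushes up on the pad with about 3 N at rest, 10 N at 0.18 rad, and returns the plate when let go.
- thumb_pad: Round steel thumb pad (28 mm diameter, 4 mm high) on the plate's free corner at jig (+40, +40) mm. Origin in the middle of its TOP face, 94 mm above the bench at rest, 127 mm from the hinge bar; moves with the plate. Nearest obstacle: the scale post, whose side begins 35 mm in jig +y from the pad's middle and whose top is 4 mm higher than the pad at rest.
- pointer (a point): Point on the underside of the pointer, above the rider. The pointer is a steel rod, 6 mm diameter, standing 49 mm out of the plate's free corner in jig +y. 82 mm above the bench at rest, 173 mm from the hinge bar, so it moves 1.36 times as far down as the thumb pad. The tilted rod touches the rider at its outer edge, so the rider may stand 1 mm below this point.
- rider: Small brass block, 18 x 16 x 6 mm (x, y, z), that slides up and down in a slot in the scale face, under the pointer, with about 1.5 N of friction; it stays where it is left. Origin in the middle of its TOP face, at jig (55.5, 95) mm. At the start its top stands 2 to 6 mm below the pointer. The pointer only pushes it down, it never pulls it up.
- mark: Mark tab: fixed dark steel tab, 18 x 24 x 5 mm (x, y, z), on the scale face beside the rider's path at jig (55.5, 122) mm; the gap between rider and tab is 7 mm. Origin in the middle of its TOP face, 56 to 67 mm above the bench. The rider is set when its top face is level with the tab's top face.
- mallet: Bystander: joiner's mallet lying on the bench, head 75 x 125 x 65 mm, handle 200 mm along its -x. Origin under the head.
- chisel: Bystander: chisel lying on the bench along its own x, about 230 mm long, 22 mm high. Origin under the middle.
- pencil: Bystander: flat carpenter's pencil lying on the bench along its own x, 160 x 14 x 7 mm. Origin under the middle.
- offcut: Bystander: oak offcut 45 x 95 x 22 mm lying on the bench. Origin under the middle.

How it is judged:
On the way:
1. the fingertips hold the thumb pad down (over 1 N) with the pointer on the rider and the rider level with the mark (3 mm) (z of rider in the frame of mark between -0.003 and 0.003 m and z of pointer in the frame of rider below 0.003 m and contact force between the fingers and thumb_pad above 1 N), for 0.15 s.
At the end, for the whole second after the job is handed in: The rider's top face is level with the mark tab's top face to within 3 mm, and the tilt plate is back up (within 0.015 rad of its stop) (z of rider in the frame of mark between -0.003 and 0.003 m and value of joint tilt_plate below 0.015 rad); the robot touches nothing.
It fails at once if the rider is touched by the robot (contact force between any of the fingers, the arm and rider above 0.3 N).
It fails at once if the mallet, chisel, pencil or offcut is moved more than 10 mm (distance of any of mallet, chisel, pencil, offcut from where it was at the start of the episode above 0.01 m).
It also fails if it takes over 35 s, if anything falls off the work surface, if the arm or the gripper's body presses on something with over 40 N, if the wrist force passes 120 N, or if a joint passes its speed limit or range.

## Working session

There is one attempt and no reset: what is moved stays moved. The work goes in short steps, Python scripts to look and compute and a shell command to move; the robot and the scene stay as the last step left them, time stands still between calls to the robot, and variables do not carry over. Pictures are saved under pics/ and viewed, at most 10 in all, crops included, and the job is handed in when it is done.

```bash
mkdir -p pics; ls
cat > h.py <<'E'
import numpy as np, cv2
from workcell import env
def cam(n):
    c=env.read_camera(n); h=c["img"].shape[0]; f=h/2/np.tan(np.radians(c["fov_y"])/2)
    c["K"]=np.array([[f,0,c["cx"]],[0,f,c["cy"]],[0,0,1]]); c["D"]=np.array(c["D"],float); c["T"]=np.array(c["T"]); return c
def save(c,p,crop=None,s=1):
    im=c["img"][:,:,::-1]
    if crop: x0,y0,x1,y1=crop; im=im[y0:y1,x0:x1]
    cv2.imwrite(p,cv2.resize(im,None,fx=s,fy=s,interpolation=cv2.INTER_CUBIC))
def ray(c,uv):
    p=cv2.undistortPoints(np.array(uv,float).reshape(-1,1,2),c["K"],c["D"])[:,0]
    d=np.c_[p[:,0],-p[:,1],-np.ones(len(p))]@c["T"][:3,:3].T
    return c["T"][:3,3],d
def onz(c,uv,z):
    o,d=ray(c,uv); return o+d*((z-o[2])/d[:,2])[:,None]
def proj(c,P):
    q=(np.array(P,float).reshape(-1,3)-c["T"][:3,3])@c["T"][:3,:3]
    q=q*[1,-1,-1]
    return cv2.projectPoints(q,np.zeros(3),np.zeros(3),c["K"],c["D"])[0][:,0]
E
python3 - <<'E'
from h import *
ims=[]
for n in("scene","top","wrist"):
    c=cam(n); print(n,c["fov_y"],c["D"],c["T"].round(3).tolist()); save(c,f"pics/{n}0.png",None,1.5)
s=env.get_state(); print(s)
E
```

```text
pics
scene 55.03898415979347 [-0.12228689  0.          0.          0.          0.        ] [[0.411, -0.663, 0.626, 1.231], [0.911, 0.296, -0.285, -0.2], [0.004, 0.688, 0.726, 0.81], [0.0, 0.0, 0.0, 1.0]]
top 43.747067224037934 [0.01072755 0.         0.         0.         0.        ] [[0.014, 0.997, -0.082, 0.505], [-1.0, 0.014, 0.0, 0.087], [0.002, 0.082, 0.997, 1.228], [0.0, 0.0, 0.0, 1.0]]
wrist 67.52320213128944 [-0.04532473  0.          0.          0.          0.        ] [[0.29, -0.912, -0.289, 0.092], [0.957, 0.277, 0.088, 0.572], [-0.0, -0.303, 0.953, 0.373], [0.0, 0.0, 0.0, 1.0]]
{'clock': 0.15, 'joint_pos': array([1.13840459e+00, 3.13830021e-01, 4.52406474e-02, 1.30359599e+00,
       5.73051602e-05, 1.43123481e+00]), 'qvel': array([-1.90347434e-03, -2.42939770e-03,  1.46988079e-03, -7.45662445e-05,
        6.58353852e-05, -1.27304591e-03]), 'tau': array([ 2.46796582e-03, -4.81065595e+01,  2.98814625e+01,  1.39491266e-02,
       -4.57157171e-05,  6.30352645e-06]), 'tcp_pos': array([0.16579972, 0.55019833, 0.24161278]), 'orientation': array([-2.23408109e-04,  1.45892529e-01,  9.89300201e-01, -6.58226732e-04]), 'wrist_force': array([-0.30938854,  0.0574909 , -0.49664685]), 'ft_torque': array([0.01000581, 0.04151796, 0.03810563]), 'grip_force': 0.0, 'finger_gap': 0.08527013808342904}
```

View pics/scene0.png

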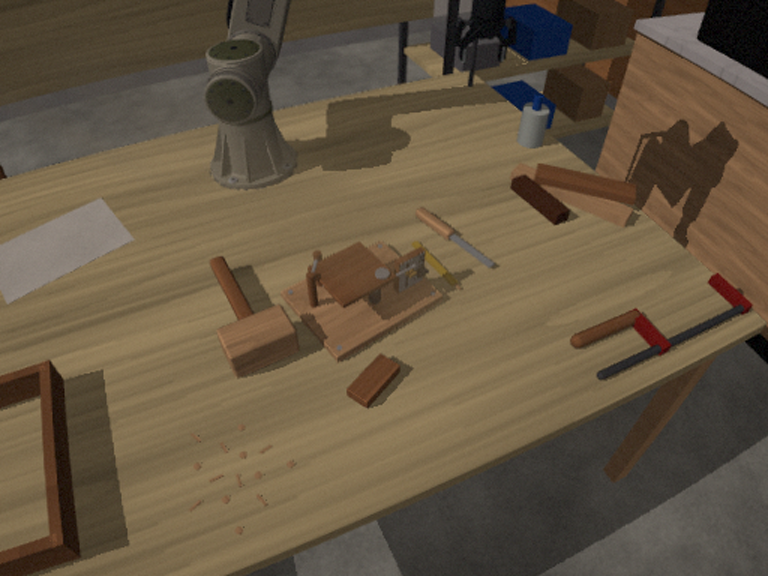

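View pics/top0.png

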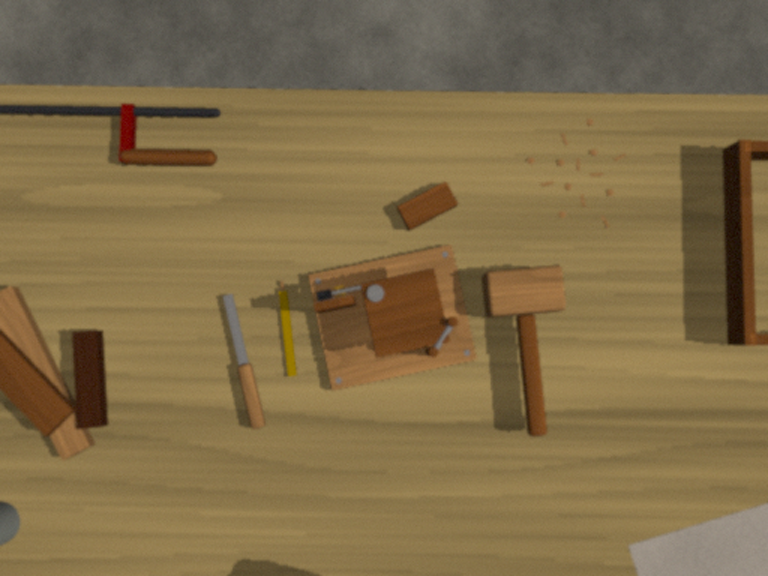

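The scene picture shows the jig mid-bench: pad at (382,273), pointer and rider at about (410,265). The top picture (scaled 1.5x) shows the pad at (374,293), and board corners at (311,273), (448,246), (475,358), (333,388).

Run:
```python
from h import *
c=cam("top")
hsv=cv2.cvtColor(c["img"],cv2.COLOR_RGB2HSV)
# pad: low-saturation blob near (249.5,195)
m=((hsv[...,1]<60)&(hsv[...,2]>90)).astype(np.uint8); 
n,l,st,ce=cv2.connectedComponentsWithStats(m[180:212,235:265].copy())
print([(st[i].tolist(),(ce[i]+[235,180]).round(1).tolist()) for i in range(1,n)])
pc=[ce[i]+[235,180] for i in range(1,n)][int(np.argmax(st[1:,4]))]
P=onz(c,[pc],.094)[0]; print("pad",P)
C=onz(c,np.array([(311,273),(448,246),(475,358),(333,388)])/1.5,.018)
# jig corners: (+100,+145),(+100,-105),(-100,-105),(-100,145)
J=np.array([(.1,.145),(.1,-.105),(-.1,-.105),(-.1,.145)])
A=J-J.mean(0);B=C[:,:2]-C[:,:2].mean(0)
yaw=np.arctan2((A[:,0]*B[:,1]-A[:,1]*B[:,0]).sum(),(A*B).sum())
R=np.array([[np.cos(yaw),-np.sin(yaw)],[np.sin(yaw),np.cos(yaw)]])
o=C[:,:2].mean(0)-R@J.mean(0)
print("corners",C.round(4).tolist(),"yaw",yaw,"o",o,"res",(J@R.T+o-C[:,:2]).round(4).tolist())
print("pad from board",R@[.04,.04]+o,"rider",R@[.0555,.095]+o)
save(c,"pics/top1.png",(195,150,330,270),5)
```

```text
[([0, 11, 6, 3, 13], [237.0, 191.7]), ([10, 10, 11, 11, 96], [249.7, 195.0])]
pad [0.58527441 0.09820053 0.094     ]
corners [[0.6222, 0.2071, 0.018], [0.6715, -0.0247, 0.018], [0.4828, -0.0712, 0.018], [0.4296, 0.166, 0.018]] yaw 0.2193188200624565 o [0.55585922 0.04978951] res [[-0.0002, 0.006], [0.0048, -0.0063], [-0.0017, -0.0033], [-0.0029, 0.0035]]
pad from board [0.58619847 0.09753394] rider [0.58936111 0.15458871]
```

View pics/top1.png

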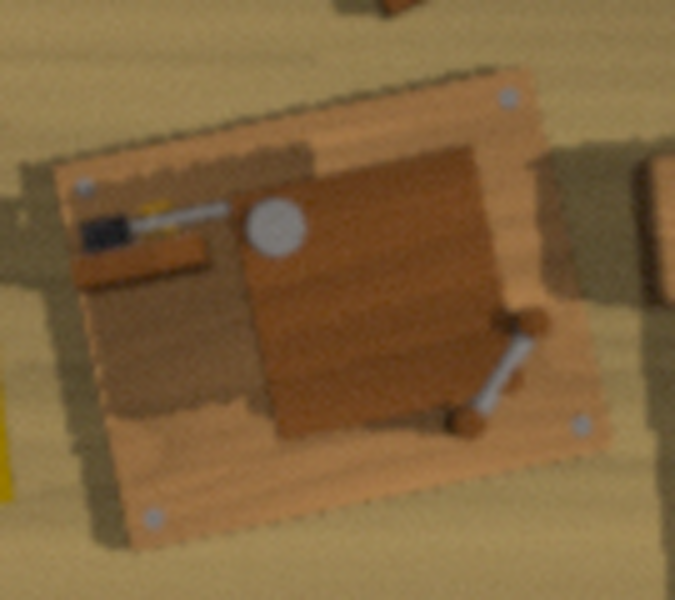

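```bash
python3 -m jog '[[-1,-0.038,-0.012,0,0],[-1,-0.038,-0.012,0,0],[-1,-0.038,-0.012,0,0],[-1,-0.038,-0.012,0,0],[-1,-0.038,-0.012,0,0]]'
python3 -m jog '[[-1,-0.038,-0.012,0,0],[-1,-0.038,-0.012,0,0],[-1,-0.038,-0.012,0,0],[-1,-0.038,-0.012,0,0],[-1,-0.038,-0.012,0,0]]'
python3 -m jog '[[-1,-0.038,-0.012,0,0],[-1,-0.038,-0.012,0,0],[-1,-0.038,-0.012,0,0],[-1,-0.038,-0.012,0,0],[-1,-0.038,-0.012,0,0]]'
python3 -m jog '[[-1,0,0,0,7],[-1,0,0,0,7],[-1,0,0,0,7],[-1,0,0,0,7],[-1,0,0,0,7]]'
python3 -m jog '[[-1,0,0,0,7],[-1,0,0,0,7],[-1,0,0,0,7],[-1,0,0,0,7],[-1,0,0,0,7]]'
python3 -m jog '[[-1,0,0,0,7],[-1,0,0,0,7],[-1,0,0,0,7],[-1,0,0,0,7],[-1,0,0,0,7]]'
python3 -m jog '[[-1,0,0,0,7],[-1,0,0,0,7],[-1,0,0,0,7],[-1,0,0,0,0],[-1,0,0,0,0]]'
cat > st.py <<'E'
from h import *
from scipy.spatial.transform import Rotation as R
s=env.get_state(); w,x,y,z=s["orientation"]; m=R.from_quat([x,y,z,w]).as_matrix()
print("t",s["clock"],"tcp",s["tcp_pos"].round(4),"heading",round(float(np.arctan2(m[1,0],m[0,0])),4),"tilt",m[:,2].round(4),"q",s["joint_pos"].round(3),"F",s["wrist_force"].round(2),"gap",round(s["finger_gap"],4))
E
python3 st.py
```

```text
clock: 0.62
tcp_pos: [0.3316, 0.4371, 0.2422]
orientation: [-0.0, 0.146, 0.989, -0.0]
wrist_force: [0.5, 0.4, -0.3]
finger_gap: 0.0851
grip_force: 0.0
clock: 1.03
tcp_pos: [0.4965, 0.3245, 0.2422]
orientation: [-0.0, 0.146, 0.989, 0.0]
wrist_force: [0.4, 0.9, 0.3]
finger_gap: 0.0854
grip_force: 0.0
clock: 1.45
tcp_pos: [0.6611, 0.2123, 0.242]
orientation: [-0.0, 0.146, 0.989, 0.0]
wrist_force: [0.1, 1.1, 0.4]
finger_gap: 0.0853
grip_force: 0.0
clock: 1.87
tcp_pos: [0.6598, 0.2134, 0.2416]
orientation: [-0.0, 0.44, 0.898, -0.0]
wrist_force: [-0.5, -0.0, -0.1]
finger_gap: 0.0854
grip_force: 0.0
clock: 2.28
tcp_pos: [0.6596, 0.2137, 0.2419]
orientation: [-0.0, 0.689, 0.725, -0.0]
wrist_force: [0.4, -0.1, -0.4]
finger_gap: 0.0853
grip_force: 0.0
clock: 2.7
tcp_pos: [0.6596, 0.2137, 0.2419]
orientation: [-0.0, 0.875, 0.484, -0.0]
wrist_force: [0.7, -0.6, -0.8]
finger_gap: 0.0851
grip_force: 0.0
clock: 3.12
tcp_pos: [0.6597, 0.2137, 0.242]
orientation: [-0.0, 0.947, 0.321, -0.0]
wrist_force: [0.6, 0.2, -0.1]
finger_gap: 0.0856
grip_force: 0.0
t 3.1167 tcp [0.6597 0.2137 0.242 ] heading 0.6531 tilt [-5.e-04 -0.e+00 -1.e+00] q [0.198 0.561 0.424 1.435 0.    2.686] F [ 0.56  0.19 -0.14] gap 0.0856
```

```bash
python3 -m jog '[[-1,0,0,0.04,0],[-1,0,0,0.04,0],[-1,0,0,0.04,0],[-1,0,0,0,0],[-1,0,0,0,0]]'
python3 - <<'E'
from h import *
c=cam("wrist"); print(c["T"].round(4).tolist()); save(c,"pics/w1.png",None,1.5)
print(proj(c,[[.5894,.1546,.07]]))
E
```

```text
clock: 3.53
tcp_pos: [0.6575, 0.2132, 0.1199]
orientation: [-0.0, 0.947, 0.32, -0.003]
wrist_force: [-0.4, 0.1, 1.2]
finger_gap: 0.0856
grip_force: 0.0
[[0.6052, 0.7567, 0.2474, 0.7208], [-0.7961, 0.5768, 0.1832, 0.2596], [-0.0041, -0.3078, 0.9514, 0.2506], [0.0, 0.0, 0.0, 1.0]]
[[260.4799222  323.89172942]]
```

View pics/w1.png

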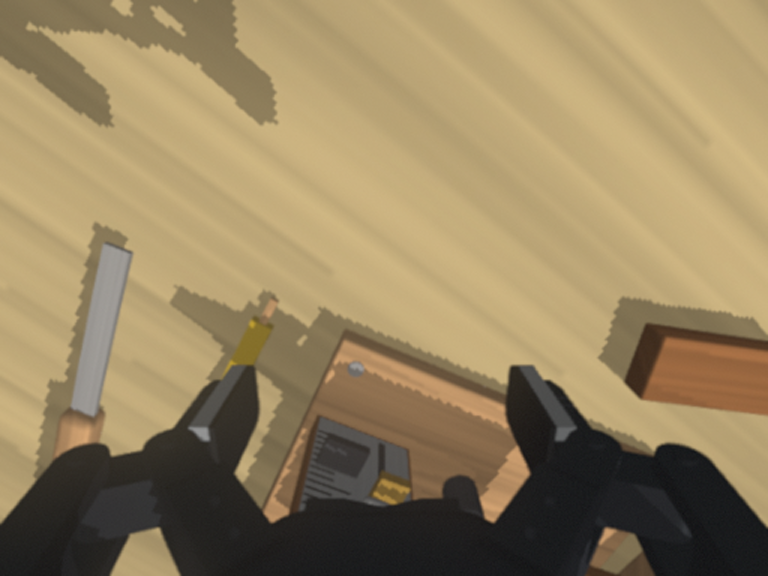

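The picture shows the brass rider at (390,488) and the dark mark tab at (342,452), but the gripper body hides the lower part. I'll look from the side instead.

```bash
python3 -m jog '[[-1,-0.003,0.032,-0.0025,0],[-1,-0.003,0.032,-0.0025,0],[-1,-0.003,0.032,-0.0025,0],[-1,-0.003,0.032,-0.0025,-7],[-1,0,0,0,-7]]' >/dev/null
python3 -m jog '[[-1,0,0,0,-7],[-1,0,0,0,-7],[-1,0,0,0,-7],[-1,0,0,0,-7],[-1,0,0,0,-7]]' >/dev/null
python3 -m jog '[[-1,0,0,0,-7],[-1,0,0,0,-7],[-1,0,0,0,0],[-1,0,0,0,0]]' >/dev/null
python3 st.py
python3 - <<'E'
from h import *
c=cam("wrist"); save(c,"pics/w2.png",(0,20,200,170),4); np.savez("w2.npz",**{k:c[k] for k in("img","K","D","T")})
print(proj(c,[[.5894,.1546,.07]]))
E
```

```text
t 4.75 tcp [0.7296 0.1046 0.1362] heading 1.7465 tilt [ 5.8e-03  3.0e-04 -1.0e+00] q [0.034 0.674 0.362 1.253 0.    1.429] F [-0.05 -0.1  -0.38] gap 0.0852
[[ 60.5624501  107.12212129]]
```

View pics/w2.png

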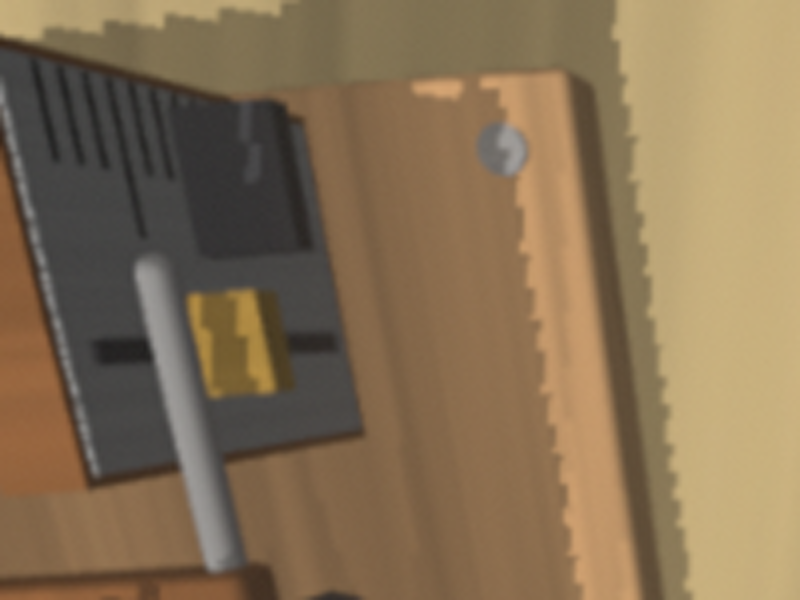

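The side view is clear. In crop coordinates (4x, offset (0,20)) the mark tab's top face spans (175,105)–(297,250), the rider's top face (187,295)–(277,392), and the pointer runs from (150,262) to (222,565).

```bash
cat > fit.py <<'E'
from h import *
from scipy.optimize import least_squares
def fit(c,px,off=(0,20),s=4):
    # px: list of (jig x, jig y, z or 'm'/'r', u, v) in crop pixels, mm
    uv=np.array([[p[3]/s+off[0],p[4]/s+off[1]] for p in px])-.0
    def f(q):
        x,y,yaw,dz,zm,zr=q; cs,sn=np.cos(yaw),np.sin(yaw)
        P=[[x+(cs*a-sn*b)/1e3,y+(sn*a+cs*b)/1e3,(zm if z=='m' else zr if z=='r' else z/1e3)+dz] for a,b,z,_,_ in px]
        return np.r_[(proj(c,P)-uv).ravel(),dz/.002*.5,(x-.556)/.003*.3,(y-.050)/.003*.3]
    r=least_squares(f,[.556,.05,.205,0,.06,.075],loss="soft_l1",x_scale=[.01,.01,.01,.01,.01,.01])
    n=len(px); cov=np.linalg.inv(r.jac.T@r.jac)*.5**2
    print("x y yaw dz zm zr",r.x.round(4),"sd",np.sqrt(np.diag(cov)).round(4)); 
    print("zr-zm mm",(r.x[5]-r.x[4])*1e3,"sd",1e3*np.sqrt(cov[4,4]+cov[5,5]-2*cov[4,5])); print(r.fun[:2*n].reshape(-1,2).round(1).tolist())
    return r.x
E
python3 - <<'E'
from fit import *
z=np.load("w2.npz"); c={k:z[k] for k in z.files}
px=[(45,75,98,95,484),(45,75,18,363,434),(45,139,18,301,122),(100,145,18,572,71),
(46.5,134,'m',175,105),(46.5,110,'m',204,258),(64.5,134,'m',277,103),(64.5,110,'m',298,250),
(46.5,103,'r',187,295),(64.5,103,'r',257,289),(64.5,87,'r',277,392)]
q=fit(c,px)
cs,sn=np.cos(q[2]),np.sin(q[2])
for n,a,b in(("pad",40,40),("rider",55.5,95)): print(n,q[0]+(cs*a-sn*b)/1e3,q[1]+(sn*a+cs*b)/1e3)
E
```

```text
x y yaw dz zm zr [ 0.5514  0.0508  0.203  -0.0044  0.0624  0.0766] sd [0.0008 0.0002 0.0052 0.0009 0.0006 0.0007]
zr-zm mm 14.168486159030602 sd 0.623463399077377
[[-0.6, 0.2], [0.4, -0.1], [2.1, -0.9], [-0.8, 0.2], [-0.1, 0.9], [-0.2, -0.5], [-0.4, -0.4], [0.9, 0.1], [-7.7, 0.4], [0.7, 0.4], [0.6, -0.4]]
pad 0.5825128351086863 0.09801111347275065
rider 0.586607555108283 0.15500658055676447
```

```bash
python3 -m jog '[[1,0.0038,-0.0287,0,0],[1,0.0038,-0.0287,0,0],[1,0.0038,-0.0287,0,0],[1,0.0038,-0.0287,0,0],[1,0.0038,-0.0287,0,0]]' 30 >/dev/null
python3 -m jog '[[1,0,0,0,0],[1,0,0,0,0],[1,0,0,0,0],[1,0,0,0,0],[1,0,0,0,0]]' >/dev/null
python3 st.py
```

```text
t 5.6333 tcp [0.5848 0.0977 0.1328] heading 1.7486 tilt [ 1.9e-03  1.0e-04 -1.0e+00] q [ 0.03   0.398 -0.105  1.066  0.     1.423] F [-0.47 -0.8  -0.21] gap -0.0003
```

```bash
python3 -m jog '[[1,0,0,0.013,0],[1,0,0,0.012,0],[1,0,0,0,0],[1,0,0,0,0]]'
python3 -m jog '[[1,0,0,0.002,0],[1,0,0,0,0]]'
python3 -m jog '[[1,0,0,0.002,0],[1,0,0,0,0]]'
```

```text
clock: 5.97
tcp_pos: [0.5834, 0.0977, 0.1068]
orientation: [-0.0, 0.641, 0.767, -0.0]
wrist_force: [-0.2, 0.5, 0.1]
finger_gap: -0.0
grip_force: 0.0
clock: 6.13
tcp_pos: [0.5835, 0.0977, 0.1055]
orientation: [0.0, 0.641, 0.767, 0.0]
wrist_force: [-0.5, -0.1, -0.8]
finger_gap: -0.0004
grip_force: 0.0
clock: 6.3
tcp_pos: [0.5836, 0.0978, 0.1039]
orientation: [0.0, 0.641, 0.767, 0.001]
wrist_force: [-1.0, 1.0, 3.2]
finger_gap: -0.0003
grip_force: 1.8
```

```bash
python3 -m jog '[[1,0,0,0.002,0],[1,0,0,0,0],[1,0,0,0,0]]'
python3 -m jog '[[1,0,0,0.002,0],[1,0,0,0,0],[1,0,0,0,0]]'
```

```text
clock: 6.55
tcp_pos: [0.5837, 0.0979, 0.1019]
orientation: [0.0, 0.641, 0.767, 0.001]
wrist_force: [0.6, 1.5, 4.9]
finger_gap: -0.0001
grip_force: 2.2
clock: 6.8
tcp_pos: [0.5837, 0.0979, 0.1]
orientation: [0.0, 0.641, 0.767, 0.001]
wrist_force: [0.1, 1.5, 6.2]
finger_gap: 0.0002
grip_force: 2.6
```

```bash
python3 -m jog '[[1,0,0,0.002,0],[1,0,0,0.002,0],[1,0,0,0.0015,0],[1,0,0,0,0],[1,0,0,0,0]]'
python3 - <<'E'
from h import *
c=cam("wrist"); save(c,"pics/w3.png",None,1)
c=cam("scene"); save(c,"pics/s3.png",(180,130,330,230),5)
E
```

```text
clock: 7.22
tcp_pos: [0.5838, 0.098, 0.0948]
orientation: [0.001, 0.641, 0.767, 0.001]
wrist_force: [0.9, 1.0, 7.0]
finger_gap: 0.0001
grip_force: 3.5
```

View pics/s3.png

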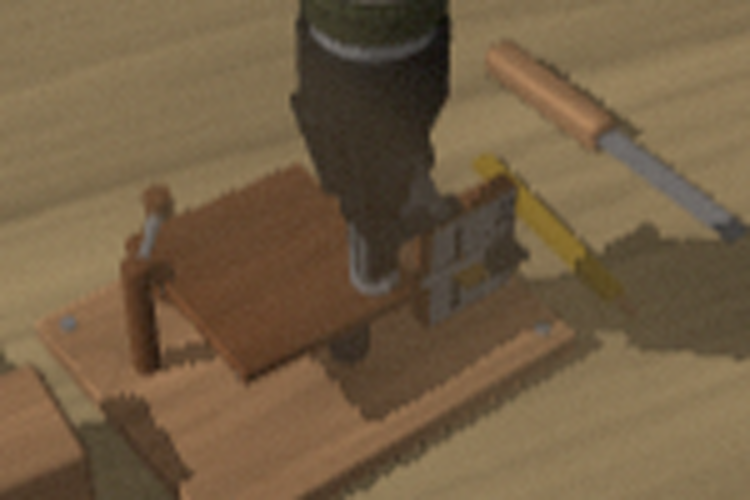

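The scene crop shows the fingertips on the pad at (375,285), the plate tilted, and the rider lowered at (470,275). Next I lift and measure from the side.

```bash
python3 -m jog '[[1,0,0,-0.02,0],[1,0,0,-0.021,0],[1,-0.0038,0.029,0,0],[1,-0.0038,0.029,0,0],[1,-0.0038,0.029,0,0]]' >/dev/null
python3 -m jog '[[1,-0.0038,0.029,0,0],[1,-0.0038,0.029,0,0],[1,0,0,0,0],[1,0,0,0,0],[1,0,0,0,0]]' >/dev/null
python3 st.py
python3 - <<'E'
from h import *
c=cam("wrist"); save(c,"pics/w4.png",(0,20,200,170),4); np.savez("w4.npz",**{k:c[k] for k in("img","K","D","T")})
E
```

```text
t 8.15 tcp [0.728  0.1047 0.1334] heading 1.7492 tilt [-2.9e-03 -1.0e-04 -1.0e+00] q [ 0.034  0.679  0.365  1.26  -0.     1.426] F [-0.53  0.21 -0.05] gap -0.0004
```

View pics/w4.png

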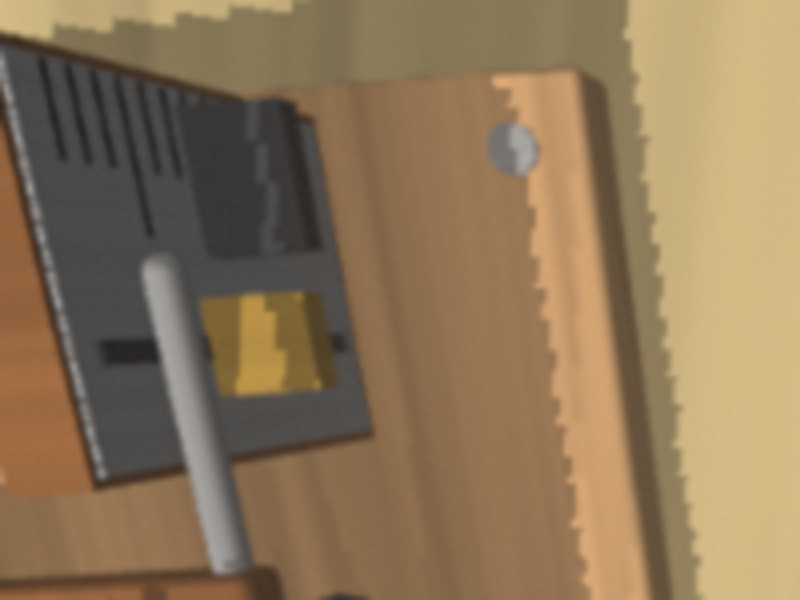

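In this crop the rider's top face now spans (202,297)–(320,390), the mark's top face (181,107)–(306,250), and the rod is back at rest.

Run:
```python
from fit import *
z=np.load("w4.npz"); c={k:z[k] for k in z.files}
px=[(45,75,98,103,484),(45,75,18,372,434),(45,139,18,311,120),(100,145,18,580,70),
(46.5,134,'m',181,107),(46.5,110,'m',211,258),(64.5,134,'m',288,103),(64.5,110,'m',306,250),
(46.5,103,'r',202,298),(46.5,87,'r',218,396),(64.5,103,'r',304,291),(64.5,87,'r',320,390)]
q=fit(c,px)
g=c["img"].astype(int)
for v in (295,340,): print(v,g[20+v//4,48:86].tolist())
for v in (180,): print(v,g[20+v//4,40:84].sum(1).tolist())
```

```text
x y yaw dz zm zr [ 0.5518  0.0504  0.2084 -0.0047  0.0626  0.0673] sd [0.0008 0.0002 0.0048 0.0009 0.0006 0.0006]
zr-zm mm 4.688422022399205 sd 0.4925460260652082
[[-0.8, 0.7], [0.6, 0.3], [1.9, -0.3], [-0.4, 0.2], [0.2, 0.3], [-0.0, -0.3], [-1.2, -0.5], [0.9, 0.2], [-0.1, 0.1], [0.9, -0.7], [-0.7, 0.4], [-0.1, -0.4]]
295 [[73, 71, 71], [76, 75, 73], [78, 75, 73], [80, 76, 73], [81, 76, 72], [82, 78, 72], [82, 77, 72], [82, 78, 72], [83, 77, 72], [86, 80, 72], [87, 80, 69], [91, 83, 69], [103, 90, 71], [118, 100, 73], [123, 104, 72], [126, 106, 73], [127, 107, 73], [124, 105, 72], [106, 93, 67], [105, 89, 63], [107, 91, 64], [108, 91, 62], [108, 91, 61], [112, 93, 60], [116, 95, 58], [122, 100, 59], [132, 107, 61], [118, 96, 57], [89, 74, 50], [81, 68, 50], [81, 69, 52], [81, 70, 56], [79, 73, 67], [80, 76, 74], [79, 78, 76], [80, 77, 75], [80, 78, 75], [82, 75, 70]]
340 [[87, 86, 84], [78, 76, 74], [65, 63, 61], [62, 56, 48], [90, 75, 46], [118, 94, 50], [122, 97, 50], [121, 96, 49], [122, 97, 51], [122, 97, 52], [121, 96, 51], [132, 105, 54], [163, 129, 63], [177, 140, 70], [178, 141, 70], [177, 141, 69], [179, 141, 70], [178, 140, 69], [180, 142, 71], [176, 139, 69], [158, 125, 62], [131, 103, 53], [122, 97, 52], [123, 98, 51], [123, 98, 51], [123, 99, 52], [124, 98, 51], [123, 99, 51], [121, 96, 52], [105, 84, 46], [86, 69, 40], [80, 65, 38], [81, 66, 40], [79, 64, 38], [71, 58, 40], [54, 47, 40], [49, 46, 42], [55, 50, 46]]
180 [220, 224, 225, 219, 214, 210, 220, 204, 178, 167, 162, 170, 164, 164, 167, 165, 169, 167, 166, 171, 167, 166, 166, 174, 196, 204, 203, 205, 197, 181, 170, 174, 172, 152, 138, 131, 129, 172, 216, 227, 228, 259, 308, 324]
```

```bash
python3 -m jog '[[1,0.0038,-0.029,0,0],[1,0.0038,-0.029,0,0],[1,0.0038,-0.029,0,0],[1,0.0038,-0.029,0,0],[1,0.0038,-0.029,0,0]]' >/dev/null
python3 -m jog '[[1,0,0,0,0],[1,0,0,0,0],[1,0,0,0.013,0],[1,0,0,0.013,0],[1,0,0,0,0]]' 
python3 -m jog '[[1,0,0,0.003,0],[1,0,0,0.003,0],[1,0,0,0.003,0],[1,0,0,0,0],[1,0,0,0,0]]'
```

```text
clock: 9.03
tcp_pos: [0.5825, 0.0977, 0.1074]
orientation: [-0.0, 0.641, 0.767, -0.0]
wrist_force: [-0.5, 0.2, -0.1]
finger_gap: 0.0004
grip_force: 0.0
clock: 9.45
tcp_pos: [0.584, 0.098, 0.1007]
orientation: [0.001, 0.641, 0.767, 0.001]
wrist_force: [0.5, 1.5, 4.7]
finger_gap: -0.0002
grip_force: 2.4
```

```bash
python3 -m jog '[[1,0,0,0.002,0],[1,0,0,0.002,0],[1,0,0,0.002,0],[1,0,0,0,0],[1,0,0,0,0]]'
python3 -m jog '[[1,0,0,0.001,0],[1,0,0,0,0],[1,0,0,0,0]]'
```

```text
clock: 9.87
tcp_pos: [0.5841, 0.098, 0.095]
orientation: [0.001, 0.641, 0.767, 0.001]
wrist_force: [-0.7, 1.3, 6.4]
finger_gap: -0.0003
grip_force: 3.4
clock: 10.12
tcp_pos: [0.5841, 0.098, 0.0942]
orientation: [0.001, 0.641, 0.767, 0.001]
wrist_force: [-1.2, 1.2, 7.4]
finger_gap: 0.0002
grip_force: 3.8
```

```bash
python3 -m jog '[[1,0,0,0.002,0],[1,0,0,0.0008,0],[1,0,0,0,0],[1,0,0,0,0],[1,0,0,0,0]]'
python3 -m jog '[[1,0,0,0,0],[1,0,0,0,0],[1,0,0,0,0],[1,0,0,0,0],[1,0,0,0,0]]'
```

```text
clock: 10.53
tcp_pos: [0.5841, 0.098, 0.0916]
orientation: [0.001, 0.641, 0.767, 0.001]
wrist_force: [-1.7, 1.0, 9.5]
finger_gap: 0.0002
grip_force: 4.3
clock: 10.95
tcp_pos: [0.5841, 0.0979, 0.0916]
orientation: [0.001, 0.641, 0.767, 0.001]
wrist_force: [-1.7, 0.4, 8.5]
finger_gap: -0.0001
grip_force: 4.3
```

Held. Lift and check from the side.

```bash
python3 -m jog '[[1,0,0,-0.02,0],[1,0,0,-0.022,0],[1,-0.0038,0.029,0,0],[1,-0.0038,0.029,0,0],[1,-0.0038,0.029,0,0]]' >/dev/null
python3 -m jog '[[1,-0.0038,0.029,0,0],[1,-0.0038,0.029,0,0],[1,0,0,0,0],[1,0,0,0,0],[1,0,0,0,0]]' >/dev/null
python3 st.py
python3 - <<'E'
from h import *
c=cam("wrist"); save(c,"pics/w5.png",(0,20,200,170),4); np.savez("w5.npz",**{k:c[k] for k in("img","K","D","T")})
E
```

```text
t 11.7833 tcp [0.7282 0.1047 0.131 ] heading 1.7492 tilt [-2.2e-03 -1.0e-04 -1.0e+00] q [ 0.034  0.68   0.361  1.254 -0.     1.426] F [-0.01 -0.16  0.82] gap -0.0
```

View pics/w5.png

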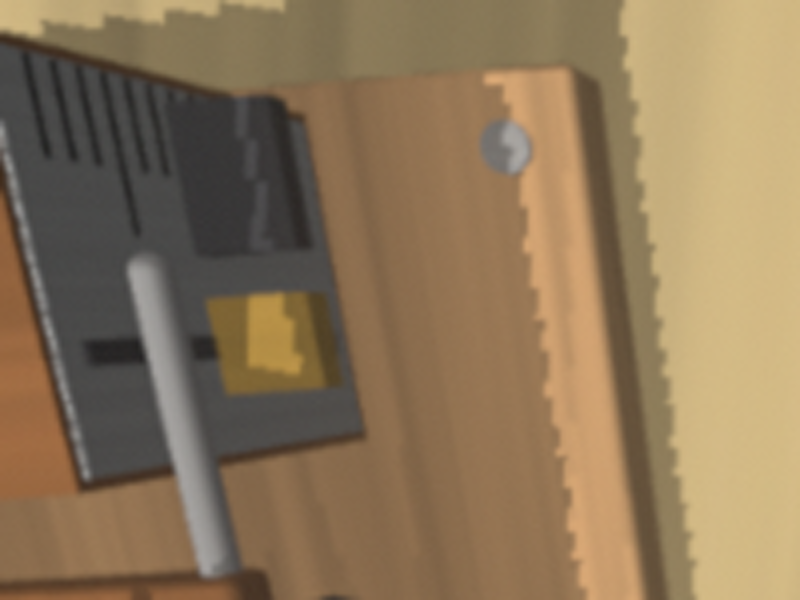

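The rider's top back edge at (208,298) now lies on the extension of the mark's back edge, (168,105)–(198,257), and the rod is back at rest. I'll run one numeric check and then hand in.

Run:
```python
from fit import *
z=np.load("w5.npz"); c={k:z[k] for k in z.files}
px=[(45,75,98,88,484),(45,75,18,363,434),(45,139,18,301,118),(100,145,18,572,67),
(46.5,134,'m',168,105),(46.5,110,'m',198,257),(64.5,134,'m',277,99),(64.5,110,'m',297,249),
(46.5,103,'r',207,299),(46.5,87,'r',225,395),(64.5,103,'r',308,291),(64.5,87,'r',325,389)]
q=fit(c,px)
if abs(q[5]-q[4])<.0015: print(env.hand_in())
```

```text
x y yaw dz zm zr [ 0.5517  0.0504  0.2102 -0.005   0.0625  0.0625] sd [0.0008 0.0002 0.0048 0.0009 0.0005 0.0005]
zr-zm mm 0.08315912559248712 sd 0.47217848960807796
[[-0.8, 1.2], [0.7, 0.5], [1.9, -0.3], [-0.4, 0.1], [0.3, 0.2], [0.2, -0.3], [-1.5, -0.2], [0.4, 0.2], [0.1, -0.2], [0.5, -0.7], [-0.5, 0.3], [-0.3, -0.5]]
the job is handed in; nothing more can be done
None
```

The job is handed in: the rider measured level with the mark (0.1 mm, ±0.5 mm), the plate looked fully back up with the gripper clear of the jig, and the judge's verdict was not shown.

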